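# Switch the seesaw gate and release the milling balls

## Task

The seesaw gate of the milling-ball feeder is tipped towards the left-hand cup. With a fingertip, press its raised right-hand end down so that it rocks right over its pivot, and only then push the stop blade's wooden push plate inward (to the left) until it is fully open, so that all three balls roll down the other chute into the right-hand cup. Only press and push: do not touch, grasp or lift the balls or the cups, and leave everything else where it is.

Things in the scene. Friction and masses are not known exactly. Their poses are not given: they have to be found in the camera images.
- feeder: Milling-ball feeder fixed to table, place and yaw (+-0.3 rad) vary; plywood base 200 x 230 x 10 mm. Origin at table height under the middle of the gate's pivot; x away from robot, y left, z up. Feed channel, 32 wide, at y=0 from x=14 to 142 mm, floor sloping from 159 mm high down to 142 at the gate, walls 20 high (top 182). Chutes lead from the gate's ends to y=+-177 mm, 52 wide, up to 122 high.
- gate (a joint): Seesaw gate: steel trough 150 (y) x 48 (x) mm, pivot axis along feeder x, 97 mm up. Rad: -0.25 = tipped fully left, right end raised (start); +0.25 = tipped fully right; hard stops. Top-heavy, slight friction: pressed past about +0.1 it drops to the stop and stays; takes under 2 N. Its front wall tops out about 157 mm up. Balls fall in at the middle and roll out at the low end.
- pad_right (a point): Middle of the top face of the flat wooden press pad, 46 (x) x 34 (y) x 5 mm, sticking out of the gate's front towards the robot at its right end (x from -66 to -27). Moves with the gate: in the feeder frame x=-45, y=-57, 138 mm high when raised; y=-69, 106 mm high when fully down. Free space above and in front.
- pad_left (a point): Middle of the upper face of the same kind of pad on the gate's left end.
- stop (a joint): Stop blade, a slide with 1.5 N friction that stays where left. In m: 0 to 0.005 at the start = shut, blocks the feed channel; grows towards the feeder's +y (left); balls pass from about 0.028; 0.038 = fully open, hard stop.
- push_plate (a point): Middle of the outer (right-hand, -y) face of the stop blade's upright wooden push plate, right of the feed channel, about 166 mm up: 28 mm wide (x), 44 mm high (22 above and below this point), 6 mm thick. To open, push this face 38 mm along the feeder's +y. The space to its right is free down to the table's low things; the right chute is in front of it.
- drop_right (a point): Centre of the mouth of the cup under the right-hand chute, 58 mm above the table, where the balls must go; fixed to the feeder.
- drop_left (a point): The same for the left-hand chute.
- ball_1: White ceramic milling ball, 22 mm diameter, origin at its centre; waits in the feed channel behind the stop blade. Not to be touched.
- ball_2: White ceramic milling ball, 22 mm diameter, origin at its centre; waits in the feed channel behind the stop blade. Not to be touched.
- ball_3: White ceramic milling ball, 22 mm diameter, origin at its centre; waits in the feed channel behind the stop blade. Not to be touched.
- bisque_cup_1: Small loose terracotta bisque cup, about 60 mm diameter, 58 mm high, origin at the centre of its underside; stands under one of the two chutes (either).
- bisque_cup_2: Small loose cream bisque cup, about 60 mm diameter, 58 mm high, origin at the centre of its underside; stands under one of the two chutes (either).
- texture_stamp: Bystander: loose wooden stamp 42 x 42 x 56 mm, origin under its centre.
- test_tile_1: Bystander: loose glazed test tile 46 x 46 x 9 mm, origin under its centre.
- boxwood_tool: Bystander: loose wooden modelling stick 175 mm long, 11 mm thick, lying across in front of the feeder, origin under its centre.
- mini_roller: Bystander: loose wooden roller 160 mm long, 20 mm thick, to the right of the feeder, origin under its centre.
Things that resemble listed ones, but are neither listed nor needed, are in the scene too. What is shaped like the bisque_cup_2 but green or turquoise is not meant.

How it is judged:
On the way, in this order (a step that is already met when the one before it is completed fails the run):
1. the gate is tipped over to the right while the stop blade is still shut (value of joint gate above 0.2 rad and value of joint stop below 0.012 m), for 0.2 s.
2. the stop blade is fully open with the gate still over (value of joint stop above 0.032 m and value of joint gate above 0.2 rad), for 0.1 s.
At the end, for the whole second after the job is handed in: Gate tipped right (joint above 0.20 rad), stop blade open (above 32 mm), all three balls at rest in the right-hand cup (within 30 mm of its axis, centres lower than 62 mm), both cups upright (within 0.12 rad) within 15 mm of where they stood (all of step 2 and horizontal distance between each of ball_1, ball_2, ball_3 and drop_right below 0.03 m and height (world z) of each of ball_1, ball_2, ball_3 below 0.062 m and linear speed of each of ball_1, ball_2, ball_3 below 0.1 m/s and distance of each of bisque_cup_1, bisque_cup_2 from where it was at the start of the episode below 0.015 m and angle between each of bisque_cup_1, bisque_cup_2's own z axis and vertical below 0.12 rad); the robot touches nothing.
It fails at once if a ball goes into the left-hand cup ((horizontal distance between ball_1 and drop_left below 0.03 m and height (world z) of ball_1 below 0.062 m) or (horizontal distance between ball_2 and drop_left below 0.03 m and height (world z) of ball_2 below 0.062 m) or (horizontal distance between ball_3 and drop_left below 0.03 m and height (world z) of ball_3 below 0.062 m)).
It fails at once if a ball is touched by the robot (contact force between any of the arm, the fingers and ball_1 above 0.3 N or contact force between any of the arm, the fingers and ball_2 above 0.3 N or contact force between any of the arm, the fingers and ball_3 above 0.3 N).
It fails at once if a ball is lifted (height (world z) of any of ball_1, ball_2, ball_3 above 0.21 m).
It fails at once if a cup is touched by the robot, lifted, shoved or tipped (contact force between any of the arm, the fingers and bisque_cup_1 above 0.5 N or height (world z) of any of bisque_cup_1, bisque_cup_2 above 0.015 m or distance of any of bisque_cup_1, bisque_cup_2 from where it was at the start of the episode above 0.02 m or angle between any of bisque_cup_1, bisque_cup_2's own z axis and vertical above 0.3 rad or contact force between any of the arm, the fingers and bisque_cup_2 above 0.5 N).
It fails at once if a bystander is moved by more than 20 mm (distance of any of texture_stamp, test_tile_1, boxwood_tool, mini_roller from where it was at the start of the episode above 0.02 m).
It also fails if it takes over 40 s, if anything falls off the work surface, if the arm or the gripper's body presses on something with over 40 N, if the wrist force passes 120 N, or if a joint passes its speed limit or range.

## Robot

A 7-joint arm with a two-finger parallel gripper is mounted at the origin on a cart in front of the work surface, level with it; the furniture and walls round the work are solid. World frame = base frame: x ahead of the robot, y to its left, z up, the work surface at z = 0. Lengths are in m, angles in rad, forces in N, time in s.
With the tool pointing down it reaches from about 0.4 to 0.85 m from the base axis. Payload 10.4 kg.
Tool frame: the origin (TCP) lies midway between the tips of the shut fingers; the grasp point (between the pads) lies 19 mm behind it; z points along the fingers, y is the line along which they close (so a half turn about z gives the same grasp; the last joint's range is limited). The gripper opens to 85 mm and grips with 20 to 120 N. Pads are 22 mm wide; open, the fingers measure 114 mm over their backs; the gripper's body (76 mm by 85 mm) begins 54 mm behind the grasp point. The pads swing forward as they close: fully open they stand 13 mm farther back than shut.
Start: joints at [-1.218, 0.332, -0.065, 1.46, 0.022, 1.35, -0.088], TCP at [0.229, 0.581, 0.195] pointing down, gripper open.
Joint ranges: [-2.6, 2.6], [-0.5, 2.12], [-1.47, 1.34], [0.16, 2.42], [-1.27, 4.41], [0.06, 2.06], [-2.6, 2.6]. Speed limits (rad/s): [2.22, 2.22, 2.79, 2.79, 3.14, 3.14, 3.14].

## Interface

Orientations are given as a unit quaternion [x, y, z, w].
In Python, from workcell import get_obs, camera, camera_params, hand_in gives the robot as it stands.
- The arm moves only by the tool carry_out, never from a script. Its argument "commands" is a list that holds one entry, the list of rows, each a list of 6 numbers: the shift along the tool's x, y, z in units of 40 mm (1.0 is 40 mm), then the turn, a rotation vector about the tool's x, y, z in units of 6 degrees (1.0 is 6 degrees). In form: [[[x, y, z, ax, ay, az], ...]]. A call has 1 to 20 rows; each row shifts and turns the commanded pose from where the row before left it, along the tool's axes as they then stand; what a row does not reach is not made up. A row lasts 1/12 s, in which the tool goes at most 41.7 mm and 7.16 degrees, less where a joint would pass 70% of its speed; a pose out of reach is approached as far as the arm can. A call is refused whole if a number of a shift passes 1 or a number of a turn 1, either way. A call with a gripper value outside its range is refused whole. "hand" is the closure, from -1 (fully open) to 1 (shut), set as the call begins (left out, the last holds). The fingers move at their own pace and stop on an object; "force" is the grip in N (left out, the last holds). Time passes only in rows, so rows that do not move let the fingers close. It gives the time, the measured TCP pose, the force, the opening and the grip force at its end, in the units of the state.
- get_obs(): the state, without advancing time (a new reading comes with each control period).
- camera(name): name is "side" or "top" or "wrist"; returns the picture (384x512x3 uint8, red, green, blue); there is no depth.
- camera_params(name): a dict with "mtx" (3x3 intrinsics, pixels), "R" (3x3) and "t" (3): a world point X has camera coordinates R X + t. Camera axes: x right, y down, z forward; pixel columns grow to the right and rows downward; lengths in m; the calibration is good to about 2 mm. The wrist camera is an equidistant fisheye: a pixel r from the principal point sees the ray r / f radians off the axis. A picture is of the moment at which its call begins: read the wrist's pose just before it. camera_params takes no time and is no camera call; for the wrist camera it gives the pose at the moment of the call.
- hand_in(): hands the job in; it is judged then, once.
The state is a dict: "clock": time; "joint_pos": joint angles; "joint_velocities": joint speeds; "tau": joint torques, N m; "position": TCP position; "ee_rot": TCP orientation; "ft_force": force on the tool from outside, world axes, zero at the start; "torque": the same for the moment, N m; "grip_width": opening from 0.0 (shut) to 1.0 (fully open); "grasp_force": force on a finger pad.
Only numpy, scipy, OpenCV 4.12 (cv2) and the standard library are available. Lean on these libraries where they do the work, as an engineer would, in place of code of your own. Each camera call takes 0.05 s, during which the arm holds its last target. There are 200 camera calls.

## Working session

There is one attempt and no reset: what is moved stays moved. The work goes in short steps, Python scripts to look and compute and a tool call to move; the robot and the scene stay as the last step left them, time stands still between calls to the robot, and variables do not carry over. Pictures are saved under pics/ and viewed, at most 10 in all, crops included, and the job is handed in when it is done.

Besides the shell and the picture viewer there is one more tool, called after ">>>" as name(argument=value, ...), one argument or row to a line, values as JSON. carry_out: Moves the arm, as the interface text tells. Its arguments: {"type":"object","properties":{"commands":{"type":"array"},"hand":{"type":"number"},"force":{"type":"number"}},"required":["commands"]}

```bash
mkdir -p pics; python3 - <<'E'
from workcell import *
import cv2,json
o=get_obs();print({k:o[k] for k in('clock','position','ee_rot','grip_width')})
for n in('side','top'):
    cv2.imwrite(f'pics/{n}0.png',cv2.resize(camera(n)[:,:,::-1],(800,600)))
    p=camera_params(n);print(n,p)
E
```

```text
{'clock': 0.0, 'position': array([0.22920272, 0.58099512, 0.19379729]), 'ee_rot': array([ 1.86754102e-01,  9.82406430e-01, -7.09068820e-04, -9.91879561e-05]), 'grip_width': 1.0042758592540921}
side {'mtx': array([[404.30717494,   0.        , 258.10049851],
       [  0.        , 404.30717494, 191.30145768],
       [  0.        ,   0.        ,   1.        ]]), 'R': array([[-0.99480875, -0.09939724, -0.02181149],
       [-0.01768999,  0.37998936, -0.92482169],
       [ 0.10021286, -0.91963486, -0.37977508]]), 't': array([0.53877282, 0.09693428, 1.22839645])}
top {'mtx': array([[358.30290778,   0.        , 255.74924387],
       [  0.        , 358.30290778, 196.43528758],
       [  0.        ,   0.        ,   1.        ]]), 'R': array([[ 8.58377314e-03, -9.99963110e-01,  3.13074943e-04],
       [-9.81524930e-01, -8.48534339e-03, -1.91146045e-01],
       [ 1.91141650e-01,  1.33346342e-03, -9.81561558e-01]]), 't': array([0.02363537, 0.55320951, 0.90736345])}
```

View pics/side0.png

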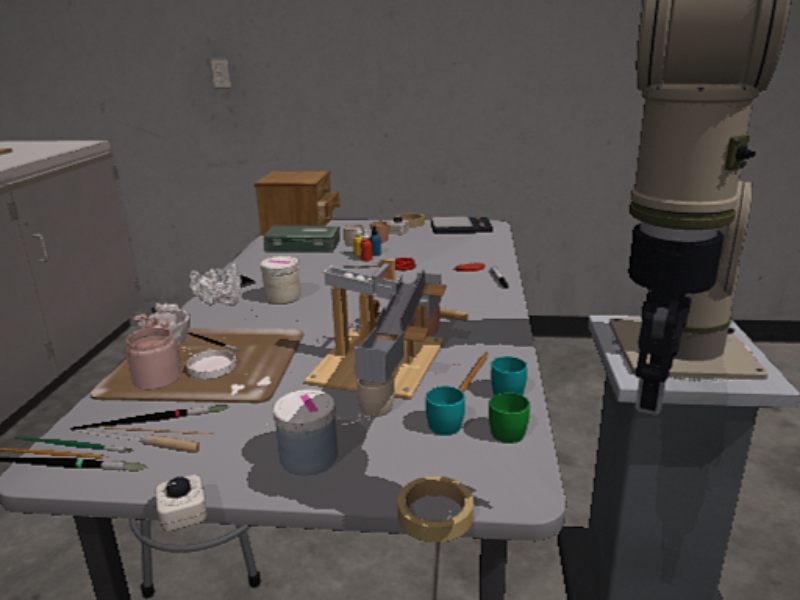

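View pics/top0.png

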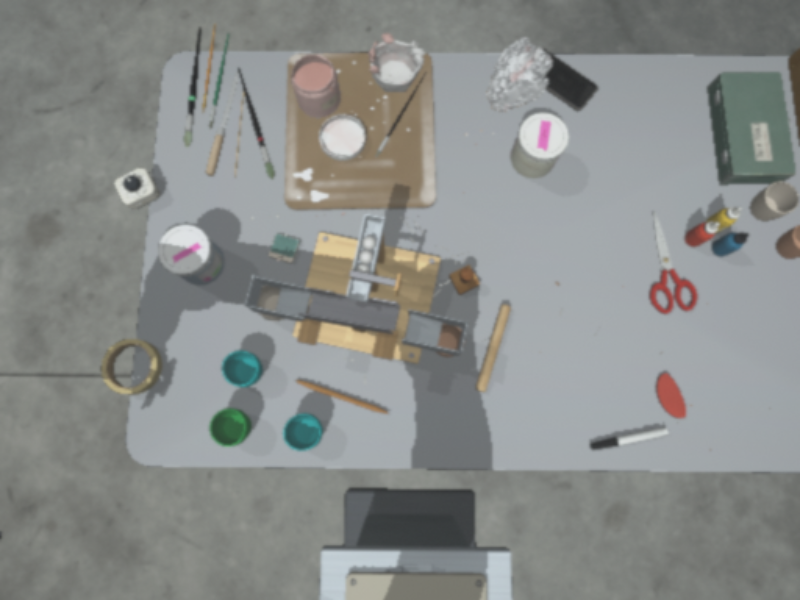

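The top view shows the feeder at about (370,300) of the 800x600 picture, with a slightly clockwise yaw. The three balls are in the channel at (367,250). The terracotta cup is at (450,337) on the right, and the cream cup is at (268,297) on the left. The teal and green cups at (241,368), (303,432) and (229,427) are look-alikes. Next is a close crop.

```bash
python3 - <<'E'
from workcell import *
import cv2
im=camera('top')[:,:,::-1]
c=im[130:240,150:320]  # 170x110
cv2.imwrite('pics/topc.png',cv2.resize(c,None,fx=4.7,fy=4.7,interpolation=cv2.INTER_CUBIC))
im=camera('side')[:,:,::-1]
cv2.imwrite('pics/sidec.png',cv2.resize(im[160:275,190:310],None,fx=5,fy=5,interpolation=cv2.INTER_CUBIC))
E
```

```text
(no output)
```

View pics/topc.png

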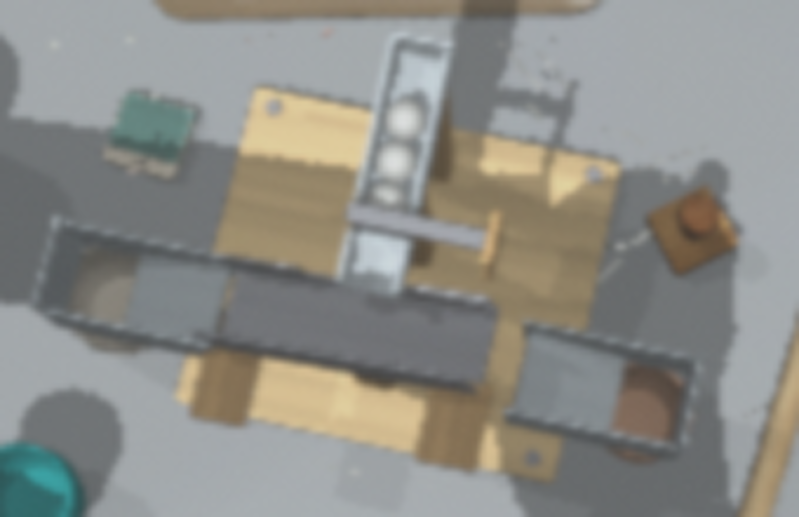

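View pics/sidec.png

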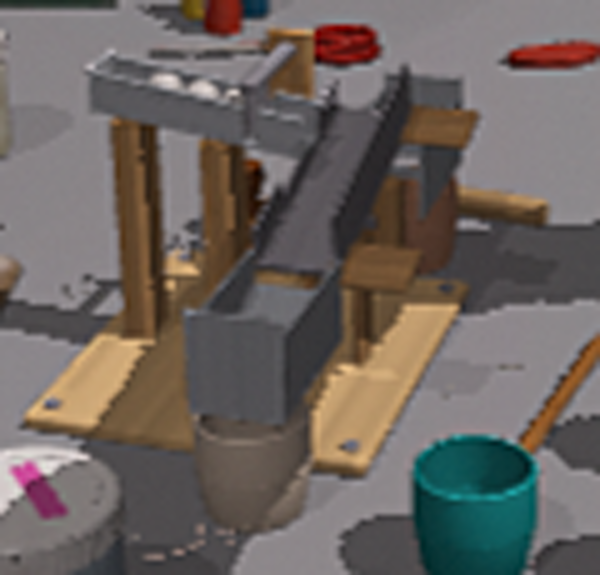

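```bash
cat > h.py <<'E'
import numpy as np
from workcell import *
def proj(n,X):
    p=camera_params(n); c=np.atleast_2d(X)@p['R'].T+p['t']; u=c@p['mtx'].T; return u[:,:2]/u[:,2:]
def ray(n,uv,z):
    p=camera_params(n); d=p['R'].T@np.linalg.solve(p['mtx'],[*uv,1]); o=-p['R'].T@p['t']; return o+d*(z-o[2])/d[2]
E
python3 - <<'E'
from h import *
from scipy.optimize import least_squares
T=lambda u,v:np.array([u,v])/4.7+[150,130]-.4
S=lambda u,v:np.array([u,v])/5+[190,160]-.4
obs=[('top',(142,0,182),T(422,40)),('top',(-45,-57,138),T(450,428)),('top',(-45,69,106),T(224,388)),
('side',(-45,69,106),S(382,268)),('side',(-45,-57,138),S(440,127))]
def w(q,P):
    c,s=np.cos(q[2]),np.sin(q[2]);P=np.array(P)/1000
    return np.array([q[0]+c*P[0]-s*P[1],q[1]+s*P[0]+c*P[1],P[2]])
f=lambda q:np.concatenate([proj(n,w(q,P))[0]-m for n,P,m in obs])
r=least_squares(f,[.5,0,-.2]);q=r.x
print(q,r.fun.reshape(-1,2).round(1))
def inv(X):
    d=X[:2]-q[:2];c,s=np.cos(q[2]),np.sin(q[2]);return np.round([c*d[0]+s*d[1],-s*d[0]+c*d[1]],4)
for nm,uv,z in [('plate',T(490,212),.188),('plate',T(493,265),.188),('plateside',T(497,238),.188),('basecorners',T(258,86),.01),('',T(620,160),.01),('',T(556,480),.01),('',T(178,400),.01),('cupR',T(648,405),.058),('chL',T(55,220),.122),('chR',T(692,362),.122),('chRn',T(684,450),.122),('chR in',T(525,325),.122),('stamp',T(696,215),.056)]:
    X=ray('top',uv,z);print(nm,X.round(3),inv(X))
for P in [(-45,-57,138),(-45,-69,106)]:print(w(q,P))
E
```

```text
[ 0.53138759  0.09867277 -0.2081018 ] [[-0.3 -0.3]
 [ 0.3  0.5]
 [-0.3 -0.1]
 [-0.4 -0.6]
 [ 0.3 -0.3]]
plate [0.578 0.033 0.188] [ 0.0594 -0.0545]
plate [0.551 0.031 0.188] [ 0.0335 -0.0618]
plateside [0.565 0.029 0.188] [ 0.0472 -0.0607]
basecorners [0.703 0.177 0.01 ] [0.1513 0.1123]
 [ 0.657 -0.044  0.01 ] [ 0.1529 -0.1138]
 [ 0.463 -0.006  0.01 ] [-0.0455 -0.1164]
 [0.508 0.218 0.01 ] [-0.0474  0.1116]
cupR [ 0.501 -0.056  0.058] [ 0.002  -0.1575]
chL [0.589 0.266 0.122] [0.0216 0.1757]
chR [ 0.515 -0.073  0.122] [ 0.0194 -0.1719]
chRn [ 0.468 -0.069  0.122] [-0.0271 -0.1768]
chR in [0.534 0.014 0.122] [ 0.0198 -0.0819]
stamp [ 0.612 -0.085  0.056] [ 0.1163 -0.1627]
[0.4755821  0.05219969 0.138     ]
[0.47310286 0.04045859 0.106     ]
```

The pose fits within 0.6 px: feeder at (0.531, 0.099), yaw -0.208. I'll shut the hand, rise and align the tool's axes with the feeder.

>>> carry_out(
  commands=[
    [[0,0,-0.7,0,0,-0.81],[0,0,-0.7,0,0,-0.81],[0,0,0,0,0,0]],
  ],
  hand=1,
)

```text
clock: 0.45
position: [0.23, 0.5832, 0.2563]
ee_rot: [0.1, 0.995, 0.004, 0.001]
ft_force: [0.7, 1.0, 0.7]
grip_width: 0.608
grasp_force: 0.0
```

```bash
cat >> h.py <<'E'
from scipy.spatial.transform import Rotation as Ro
Q=(.5314,.0987,-.2081)
def to(P):
    "tool-unit shift to feeder point P (mm); where TCP is in feeder"
    o=get_obs();R=Ro.from_quat(o['ee_rot']);F=Ro.from_euler('z',Q[2]);O=np.array([Q[0],Q[1],0])
    X=F.apply(np.array(P)/1000)+O
    D=Ro.from_euler('z',Q[2])*Ro.from_euler('x',np.pi)*Ro.from_euler('z',np.pi)
    print('clock',o['clock'],'tcp feeder mm',(F.inv().apply(o['position']-O)*1000).round(1),'F',F.inv().apply(o['ft_force']).round(1),'grip',o['grip_width'])
    print('shift',(R.inv().apply(X-o['position'])/.04).round(2),'turn(6deg)',((R.inv()*D).as_rotvec(True)/6).round(2))
E
python3 -c "
from h import *
to((-50,-63,200))"
```

```text
clock 0.45 tcp feeder mm [-395.   411.8  256.3] F [0.5 1.1 0.7] grip 0.6080270482808852
shift [ -8.54 -11.94   1.33] turn(6deg) [0.07 0.01 0.07]
```

>>> carry_out(
  commands=[
    [[-0.5,-0.7,0,0,0,0],[-0.5,-0.7,0,0,0,0],[-0.5,-0.7,0,0,0,0],[-0.5,-0.7,0,0,0,0],[-0.5,-0.7,0,0,0,0],[-0.5,-0.7,0,0,0,0],[-0.5,-0.7,0,0,0,0],[-0.5,-0.7,0,0,0,0],[-0.5,-0.7,0,0,0,0],[-0.5,-0.7,0,0,0,0],[-0.5,-0.7,0,0,0,0],[-0.5,-0.7,0,0,0,0],[-0.5,-0.7,0,0,0,0],[-0.5,-0.7,0,0,0,0],[-0.5,-0.7,0,0,0,0],[-0.5,-0.7,0,0,0,0],[-0.5,-0.7,0,0,0,0],[0,0,0,0,0,0],[0,0,0,0,0,0]],
  ],
)

```text
clock: 2.03
position: [0.4651, 0.0442, 0.2505]
ee_rot: [0.105, 0.994, 0.0, 0.0]
ft_force: [1.0, 0.8, -0.4]
grip_width: -0.001
grasp_force: 0.0
```

```bash
python3 -c "
from h import *
import cv2
to((-50,-63,180))
a=camera('side')[130:275,170:330,::-1]; b=camera('wrist')[:,:,::-1]
a=cv2.resize(a,(400,362));b=cv2.resize(b,(400,300))
cv2.imwrite('pics/p1.png',np.hstack([a,cv2.copyMakeBorder(b,0,62,0,0,0)]))"
```

```text
clock 2.0333 tcp feeder mm [-53.6 -67.1 250.5] F [ 0.8  1.  -0.4] grip -0.000917302419993475
shift [-0.09  0.1   1.76] turn(6deg) [ 0.    0.   -0.02]
```

View pics/p1.png

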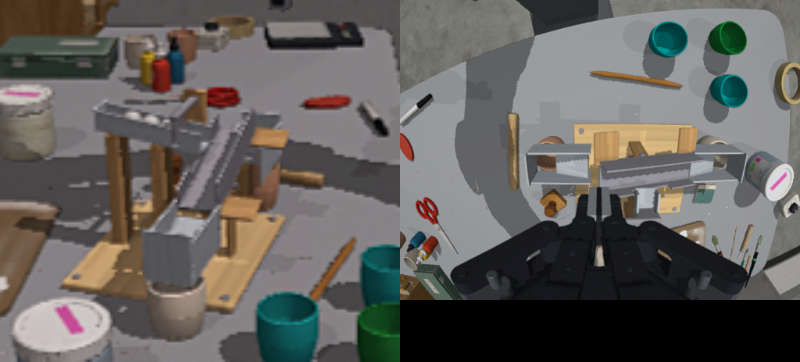

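The side view still shows the gate tipped left with the right pad raised at (270,137). The wrist view shows the shut fingers at (597,195) and the right pad at (607,143). The position agrees, so I'll descend.

>>> carry_out(
  commands=[
    [[-0.09,0.1,0.7,0,0,0],[0,0,0.8,0,0,0],[0,0,0.8,0,0,0],[0,0,0.25,0,0,0],[0,0,0.25,0,0,0],[0,0,0.25,0,0,0],[0,0,0.2,0,0,0],[0,0,0.15,0,0,0],[0,0,0,0,0,0],[0,0,0,0,0,0]],
  ],
)

```text
clock: 2.97
position: [0.4694, 0.0491, 0.115]
ee_rot: [0.103, 0.995, 0.0, 0.0]
ft_force: [0.8, -0.4, 0.2]
grip_width: -0.006
grasp_force: 0.0
```

```bash
python3 -c "
from h import *
import cv2
to((-50,-63,109))
a=camera('side')[130:275,170:330,::-1]; b=camera('top')[130:240,150:320,::-1]
a=cv2.resize(a,(400,362));b=cv2.resize(b,(400,259))
cv2.imwrite('pics/p2.png',np.hstack([a,cv2.copyMakeBorder(b,0,103,0,0,0)]))"
```

```text
clock 2.9667 tcp feeder mm [-50.5 -61.3 115. ] F [ 0.9 -0.2  0.2] grip -0.006225455818079048
shift [-0.01 -0.04  0.15] turn(6deg) [0.   0.   0.02]
```

View pics/p2.png

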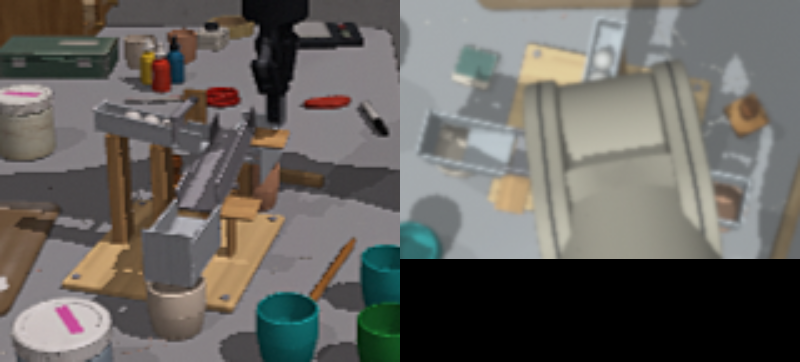

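```bash
python3 -c "
from h import *
o=get_obs();c,s=np.cos(Q[2]),np.sin(Q[2])
w=lambda P:np.array([Q[0]+c*P[0]-s*P[1],Q[1]+s*P[0]+c*P[1],P[2]])
pts=[o['position'],w((-.045,-.057,.138)),w((-.045,-.069,.106)),w((-.045,.069,.106)),w((-.045,.057,.138))]
P=(proj('side',np.array(pts))-[170,130])
print(P*2.5)
import cv2
a=camera('side')[160:260,220:320,::-1];
cv2.imwrite('pics/p3.png',cv2.resize(a,(600,600),interpolation=cv2.INTER_CUBIC));print((P-[50,30])*6)"
```

```text
[[274.97498636 153.85686017]
 [269.64187962 136.69545196]
 [272.35962105 158.24533021]
 [239.01507437 206.48593932]
 [241.80204147 174.59759567]]
[[359.93996727 189.25646441]
 [347.14051109 148.0690847 ]
 [353.66309053 199.7887925 ]
 [273.63617849 315.56625437]
 [280.32489954 239.03422961]]
```

View pics/p3.png

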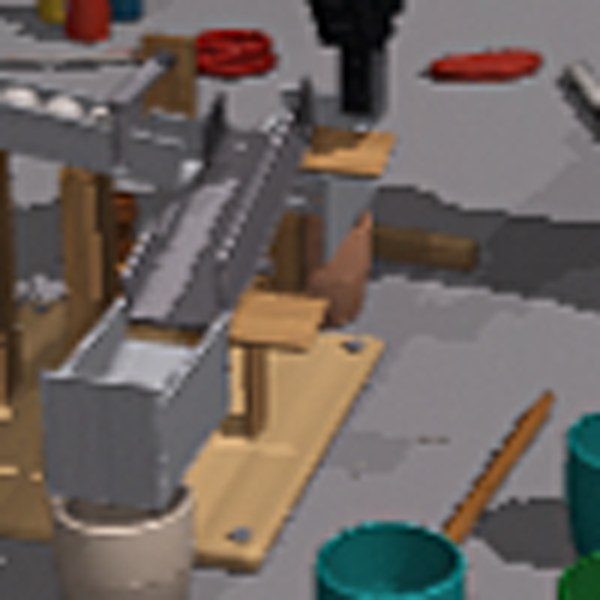

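```bash
python3 -c "
from h import *
o=get_obs()
print(proj('side',[[.2292,.5810,.1938],[.2292,.5810,.2068]])*1.5625)
p=camera_params('wrist');print('cam',-p['R'].T@p['t'],p['R'][2],p['mtx'][0,0]);print(o['position'],o['joint_pos'],o['tau'],o['clock'])
X=np.array([o['position']+[0,0,d] for d in (0,.02,.045)])@p['R'].T+p['t']
th=np.arctan2(np.hypot(X[:,0],X[:,1]),X[:,2]);print(p['mtx'][:2,2]+p['mtx'][0,0]*(th/np.hypot(X[:,0],X[:,1]))[:,None]*X[:,:2])
import cv2
cv2.imwrite('pics/w2.png',cv2.resize(camera('wrist')[:,:,::-1],(800,600)))"
```

```text
[[647.5336977  430.8817748 ]
 [649.14173287 420.00736588]]
cam [0.38828204 0.06625974 0.2951488 ] [ 0.31520021 -0.06486815 -0.94680566] 297.3186396354542
[0.4695669  0.04917287 0.11524861] [-0.63680384  0.04641364  0.45106007  1.97590933 -0.02272486  1.12286733
  1.18825824] [-1.80266169e-02 -3.43973207e+01  8.39673523e-01 -3.61192381e+01
  1.28789575e-02  3.41560088e-03 -1.40624968e-03] 3.1167
[[253.95787355 225.26197311]
 [253.94919053 239.10056902]
 [253.93679172 260.74813966]]
```

View pics/w2.png

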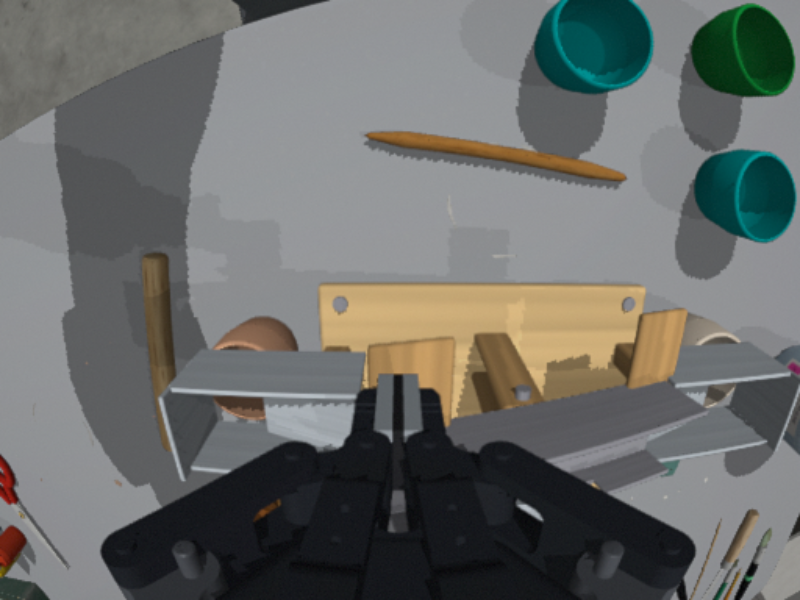

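```bash
cat >> h.py <<'E'
def W(P):
    c,s=np.cos(Q[2]),np.sin(Q[2]);P=np.array(P)/1000
    return np.array([Q[0]+c*P[0]-s*P[1],Q[1]+s*P[0]+c*P[1],P[2]])
def wproj(X):
    p=camera_params('wrist');X=np.atleast_2d(X)@p['R'].T+p['t'];r=np.hypot(X[:,0],X[:,1])
    return p['mtx'][:2,2]+p['mtx'][0,0]*(np.arctan2(r,X[:,2])/r)[:,None]*X[:,:2]
E
python3 -c "
from h import *
print(wproj(np.array([W(P) for P in [(-47,-115,10),(-47,115,10),(-66,-40,134),(-66,-74,142),(-66,69,106),(-26,-177,122),(-26,177,122)]]))*1.5625)
o=get_obs()
for d in (0,.02,.03,.04): print(d,wproj(o['position']+[0,0,d])*1.5625, (proj('side',o['position']+[0,0,d])-[220,160])*6)
"
```

```text
[[313.90924636 287.76896477]
 [645.08281791 289.65349265]
 [453.17423062 335.04174889]
 [361.47177955 343.55126845]
 [664.24674534 309.74880958]
 [154.69606325 399.01971774]
 [800.51534911 381.78519143]]
0 [[396.80715187 352.01432648]] [[360.06762133 189.40222675]]
0.02 [[396.7913696  373.63879274]] [[360.01699333 151.35188225]]
0.03 [[396.78266552 386.13744386]] [[359.9914339  132.14224979]]
0.04 [[396.7733844  399.97994716]] [[359.96570872 112.80804898]]
```

The fingertip sits about 35 mm above the reported TCP: tip at (360,118) in the side crop against (360,189) predicted. The wrist view agrees. The gate hasn't moved, so I'll press on in small steps and watch the gate numerically.

>>> carry_out(
  commands=[
    [[0.15,0,0,0,0,0],[0,0,0.15,0,0,0],[0,0,0.15,0,0,0],[0,0,0.15,0,0,0],[0,0,0.1,0,0,0],[0,0,0,0,0,0]],
  ],
)

```text
clock: 3.67
position: [0.4625, 0.0501, 0.0914]
ee_rot: [0.103, 0.995, -0.0, -0.001]
ft_force: [0.2, -0.6, 0.2]
grip_width: 0.003
grasp_force: 0.0
```

```bash
cat >> h.py <<'E'
def gate():
    import cv2
    im=cv2.cvtColor(camera('side')[:,:,::-1],cv2.COLOR_BGR2HSV)
    for nm,P in [('L low',(-45,69,106)),('L high',(-45,57,138)),('R high',(-45,-57,138)),('R low',(-45,-69,106))]:
        u,v=proj('side',W(P))[0].round().astype(int); print(nm,np.median(im[v-1:v+2,u-2:u+3].reshape(-1,3),0),end=' ')
    print()
E
python3 -c "
from h import *
to((-56,-63,85)); gate()"
```

```text
clock 3.6667 tcp feeder mm [-57.4 -61.8  91.4] F [ 0.4 -0.5  0.2] grip 0.003400561889381819
shift [-0.03 -0.03  0.16] turn(6deg) [-0.01 -0.01  0.02]
L low [ 14. 137.  71.] L high [ 15. 140.  74.] R high [108.  73.  79.] R low [120.  12. 108.]
```

```bash
python3 -c "
from h import *
import cv2
a=cv2.imread('pics/p2.png')[:,:400]; h=cv2.cvtColor(a,cv2.COLOR_BGR2HSV)
for u,v in [(239,206),(242,175),(270,137),(272,158)]: print(np.median(h[v-2:v+3,u-5:u+6].reshape(-1,3),0))
b=cv2.resize(camera('side')[130:275,170:330,::-1],(400,362))
w=cv2.resize(camera('wrist')[130:384,:,::-1],(400,198))
cv2.imwrite('pics/p4.png',np.hstack([b,cv2.copyMakeBorder(w,0,164,0,0,0)]))
"
```

```text
[ 15. 133. 175.]
[ 14. 139.  76.]
[ 15. 135. 163.]
[128.  10. 106.]
```

View pics/p4.png

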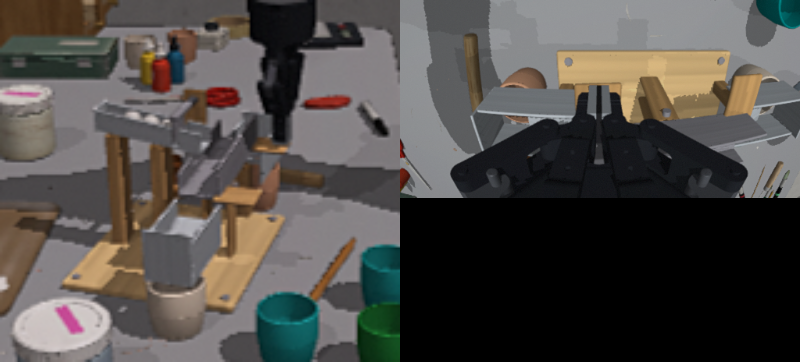

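The gate is rocking: the left pad has risen to (235,195) and the right pad is down to (270,150). I'll keep pressing.

>>> carry_out(
  commands=[
    [[0,0,0.12,0,0,0],[0,0,0.12,0,0,0],[0,0,0.12,0,0,0],[0,0,0.1,0,0,0],[0,0,0,0,0,0],[0,0,0,0,0,0]],
  ],
)

```text
clock: 4.32
position: [0.463, 0.0502, 0.0739]
ee_rot: [0.103, 0.995, -0.0, -0.0]
ft_force: [-0.4, 0.2, 0.2]
grip_width: 0.001
grasp_force: 0.0
```

```bash
cat >> h.py <<'E'
def padL():
    "row of left pad's wood along its column in side view; expect ~low,high rows"
    import cv2
    im=cv2.cvtColor(camera('side')[:,:,::-1],cv2.COLOR_BGR2HSV)
    a=proj('side',W((-50,69,106)))[0];b=proj('side',W((-50,57,138)))[0];print('low',a.round(),'high',b.round())
    u=int(round((a[0]+b[0])/2)); print([tuple(map(int,im[v,u])) [0::2] for v in range(int(b[1])-6,int(a[1])+7)])
E
python3 -c "
from h import *
to((-56,-63,72)); gate();padL()"
```

```text
clock 4.3167 tcp feeder mm [-57.  -61.6  73.9] F [-0.4  0.1  0.2] grip 0.0010737371775239172
shift [-0.02 -0.04  0.05] turn(6deg) [-0.   -0.01  0.02]
L low [ 14. 138.  84.] L high [ 15. 136. 172.] R high [120.  10.  83.] R low [15. 79. 95.] 
low [267. 213.] high [269. 200.]
[(150, 70), (132, 74), (174, 92), (15, 81), (14, 89), (14, 162), (16, 175), (15, 180), (15, 83), (14, 73), (15, 78), (15, 78), (15, 78), (14, 79), (14, 77), (14, 76), (14, 86), (15, 90), (15, 89), (14, 90), (14, 87), (15, 80), (15, 92), (16, 161), (17, 188)]
```

The left pad is now at its raised position, so the gate is fully over. I'll retract and move to the right of the push plate.

>>> carry_out(
  commands=[
    [[0.05,0,-0.4,0,0,0],[0,0,-0.8,0,0,0],[0,0,-0.8,0,0,0],[0,0,-0.7,0,0,0],[-0.65,-0.25,0,0,0,0],[-0.65,-0.25,0,0,0,0],[-0.65,-0.25,0,0,0,0],[-0.65,-0.25,0,0,0,0],[0,0,0,0,0,0],[0,0,0,0,0,0]],
  ],
)

```text
clock: 5.25
position: [0.5553, -0.0109, 0.1819]
ee_rot: [0.104, 0.995, -0.001, -0.0]
ft_force: [-0.3, 0.6, 0.6]
grip_width: 0.005
grasp_force: 0.0
```

```bash
python3 -c "
from h import *
to((47,-100,131)); gate()
import cv2
s=camera('side')[100:245,170:330,::-1];t=camera('wrist')[:,:,::-1]
cv2.imwrite('pics/p5.png',np.hstack([cv2.resize(s,(400,362)),cv2.copyMakeBorder(cv2.resize(t,(400,300)),0,62,0,0,0)]))
for P in [(33,-61,188),(61,-61,188)]: print(wproj(W(P))/512*400)
for d in (0,.034): print(wproj(get_obs()['position']+[0,0,d])/512*400)
"
```

```text
clock 5.25 tcp feeder mm [  46.1 -102.2  181.9] F [-0.4  0.6  0.6] grip 0.004978155271074625
shift [-0.02  0.06  1.27] turn(6deg) [-0.01 -0.   -0.  ]
L low [ 14. 138.  84.] L high [ 15. 136. 172.] R high [128.  10. 108.] R low [ 15. 138. 174.] 
[[246.6946351  165.68979586]]
[[243.98782907 195.4413888 ]]
[[198.40000705 175.97244115]]
[[198.38100739 195.66137197]]
```

View pics/p5.png

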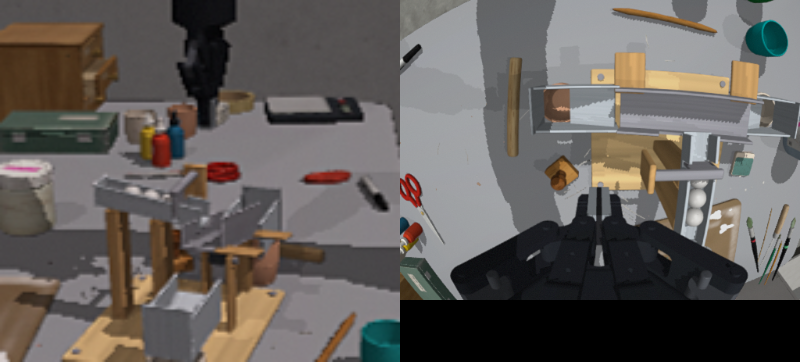

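The gate stays tipped right. The wrist view shows the push plate at (646,180), where predicted, and the fingers at (597,190) to its right. I'll go down and push.

>>> carry_out(
  commands=[
    [[-0.02,0,0.6,0,0,0],[0,0,0.67,0,0,0],[0,0.3,0,0,0,0],[0,0.3,0,0,0,0],[0,0,0,0,0,0],[0,0,0,0,0,0]],
  ],
)

```text
clock: 5.9
position: [0.5615, 0.0155, 0.133]
ee_rot: [0.102, 0.995, 0.001, 0.001]
ft_force: [-0.1, 0.7, -0.0]
grip_width: 0.001
grasp_force: 0.0
```

>>> carry_out(
  commands=[
    [[0,0.2,0,0,0,0],[0,0.2,0,0,0,0],[0,0.2,0,0,0,0],[0,0.2,0,0,0,0],[0,0,0,0,0,0]],
  ],
)

```text
clock: 6.32
position: [0.5675, 0.0474, 0.1314]
ee_rot: [0.102, 0.995, 0.0, 0.0]
ft_force: [-0.9, 0.5, 0.0]
grip_width: -0.002
grasp_force: 0.0
```

```bash
cat >> h.py <<'E'
def wood(n='side'):
    "feeder y of the plate from side view wood blob near its line of travel, top z=188"
    import cv2
    im=cv2.cvtColor(camera('side')[:,:,::-1],cv2.COLOR_BGR2HSV)
    for y in range(-75,0,4):
        u,v=proj('side',W((47,y,180)))[0].round().astype(int);h,s,V=im[v,u];print(y,(int(h),int(s),int(V)),end=' ')
    print()
E
python3 -c "
from h import *
to((47,-38,131)); gate(); wood()"
```

```text
clock 6.3167 tcp feeder mm [ 45.9 -42.7 131.4] F [-1.   0.3  0. ] grip -0.0016883342903777415
shift [-0.03  0.12  0.01] turn(6deg) [0.01 0.   0.04]
L low [ 14. 138.  84.] L high [ 15. 136. 173.] R high [128.  11.  98.] R low [ 15. 137. 176.] 
-75 (105, 35, 73) -71 (105, 35, 73) -67 (105, 35, 73) -63 (165, 8, 62) -59 (165, 8, 62) -55 (14, 123, 114) -51 (14, 123, 114) -47 (15, 143, 109) -43 (15, 143, 109) -39 (15, 146, 96) -35 (14, 123, 104) -31 (14, 123, 104) -27 (135, 18, 140) -23 (135, 18, 140) -19 (140, 16, 140) -15 (140, 16, 140) -11 (143, 16, 140) -7 (143, 16, 140) -3 (137, 13, 140)
```

>>> carry_out(
  commands=[
    [[0,0.12,0,0,0,0],[0,0.12,0,0,0,0],[0,0,0,0,0,0]],
  ],
)

```text
clock: 6.67
position: [0.5691, 0.0545, 0.1313]
ee_rot: [0.103, 0.995, -0.0, -0.0]
ft_force: [-0.2, -0.2, 1.1]
grip_width: 0.0
grasp_force: 0.0
```

```bash
python3 -c "
from h import *
to((47,-30,131)); wood()"
```

```text
clock 6.6667 tcp feeder mm [ 46.1 -35.4 131.3] F [-0.2 -0.2  1.1] grip 0.0004136527444088829
shift [-0.02  0.14  0.01] turn(6deg) [-0.01 -0.    0.02]
-75 (175, 33, 85) -71 (175, 33, 85) -67 (175, 33, 85) -63 (103, 31, 73) -59 (103, 31, 73) -55 (8, 39, 72) -51 (8, 39, 72) -47 (15, 129, 172) -43 (15, 129, 172) -39 (15, 131, 163) -35 (14, 144, 92) -31 (14, 144, 92) -27 (13, 105, 100) -23 (13, 105, 100) -19 (130, 20, 150) -15 (130, 20, 150) -11 (143, 15, 140) -7 (143, 15, 140) -3 (150, 14, 141)
```

>>> carry_out(
  commands=[
    [[0,0.12,0,0,0,0],[0,0.12,0,0,0,0],[0,0,0,0,0,0]],
  ],
)

```text
clock: 6.97
position: [0.5692, 0.0549, 0.1313]
ee_rot: [0.107, 0.994, -0.005, -0.002]
ft_force: [-13.2, -26.1, 11.0]
grip_width: -0.002
grasp_force: 14.6
```

>>> carry_out(
  commands=[
    [[0,0.12,0,0,0,0],[0,0,0,0,0,0]],
  ],
)

```text
clock: 7.13
position: [0.5692, 0.0549, 0.1314]
ee_rot: [0.109, 0.994, -0.007, -0.003]
ft_force: [-19.2, -39.3, 17.7]
grip_width: 0.0
grasp_force: 21.6
```

```bash
python3 -c "
from h import *
to((47,-25,131)); wood(); gate()
t=camera('top')"
```

```text
clock 7.1333 tcp feeder mm [ 46.  -35.  131.4] F [-10.7 -42.5  17.7] grip 0.00021847383606798875
shift [-0.02  0.25  0.01] turn(6deg) [-0.14 -0.04 -0.09]
-75 (178, 74, 89) -71 (178, 74, 89) -67 (178, 74, 89) -63 (103, 29, 79) -59 (103, 29, 79) -55 (10, 39, 79) -51 (10, 39, 79) -47 (14, 131, 165) -43 (14, 131, 165) -39 (15, 132, 162) -35 (15, 143, 93) -31 (15, 143, 93) -27 (14, 105, 102) -23 (14, 105, 102) -19 (128, 19, 150) -15 (128, 19, 150) -11 (138, 18, 142) -7 (138, 18, 142) -3 (143, 16, 141) 
L low [ 14. 137.  84.] L high [ 15. 136. 173.] R high [130.  10.  77.] R low [ 15. 137. 177.]
```

That is the hard stop. I'll back off and withdraw to the right, then up.

>>> carry_out(
  commands=[
    [[0,-0.4,0,0,0,0],[0,-0.5,0,0,0,0],[0,-0.8,0,0,0,0],[0,0,-0.8,0,0,0],[0,0,-0.8,0,0,0],[0,0,-0.8,0,0,0],[0,-0.9,0,0,0,0],[0,-0.9,0,0,0,0],[0,-0.9,0,0,0,0],[0,-0.9,0,0,0,0],[0,-0.9,0,0,0,0],[0,-0.9,0,0,0,0],[0,0,0,0,0,0],[0,0,0,0,0,0],[0,0,0,0,0,0],[0,0,0,0,0,0]],
  ],
)

```text
clock: 8.62
position: [0.5145, -0.2079, 0.2272]
ee_rot: [0.102, 0.995, 0.0, -0.0]
ft_force: [0.0, -0.1, -0.6]
grip_width: -0.001
grasp_force: 0.0
```

```bash
python3 -c "
from h import *
import cv2
to((47,-300,220)); wood(); gate()
t=camera('top')[:,:,::-1].copy(); cv2.imwrite('pics/end_top.png',t)
h=cv2.cvtColor(t,cv2.COLOR_BGR2HSV); F=Q
m=((h[...,1]<40)&(h[...,2]>185)).astype(np.uint8)
old=cv2.resize(cv2.imread('pics/top0.png'),(512,384)); ho=cv2.cvtColor(old,cv2.COLOR_BGR2HSV)
mo=((ho[...,1]<40)&(ho[...,2]>185)).astype(np.uint8)
for nm,P in [('chan',(60,0,160)),('chan2',(90,0,165)),('cupR',(0,-165,40)),('cupL',(0,165,40)),('gateR',(0,-60,90)),('gateL',(0,60,110)),('chuteR',(0,-110,90))]:
    u,v=proj('top',W(P))[0].round().astype(int); s=np.s_[v-8:v+9,u-8:u+9]
    print(nm,(u,v),'white before',mo[s].sum(),'after',m[s].sum(), 'maxV',h[s][...,2].max())
"
```

```text
clock 8.6167 tcp feeder mm [  46.8 -303.5  227.2] F [ 0.  -0.1 -0.6] grip -0.0013939494279384687
shift [-0.01  0.09  0.18] turn(6deg) [ 0.01 -0.    0.04]
-75 (2, 155, 127) -71 (2, 155, 127) -67 (2, 155, 127) -63 (1, 232, 112) -59 (1, 232, 112) -55 (5, 219, 92) -51 (5, 219, 92) -47 (15, 128, 177) -43 (15, 128, 177) -39 (14, 130, 186) -35 (15, 149, 87) -31 (15, 149, 87) -27 (13, 106, 99) -23 (13, 106, 99) -19 (133, 21, 148) -15 (133, 21, 148) -11 (140, 16, 140) -7 (140, 16, 140) -3 (143, 15, 139) 
L low [ 15. 138.  82.] L high [ 15. 136. 171.] R high [128.  10. 105.] R low [ 15. 141. 171.] 
chan (np.int64(232), np.int64(173)) white before 25 after 79 maxV 224
chan2 (np.int64(235), np.int64(160)) white before 62 after 179 maxV 226
cupR (np.int64(289), np.int64(218)) white before 0 after 15 maxV 204
cupL (np.int64(171), np.int64(192)) white before 0 after 14 maxV 203
gateR (np.int64(251), np.int64(207)) white before 0 after 13 maxV 216
gateL (np.int64(205), np.int64(195)) white before 0 after 5 maxV 208
chuteR (np.int64(270), np.int64(211)) white before 0 after 154 maxV 215
```

>>> carry_out(
  commands=[
    [[0,0,0,0,0,0],[0,0,0,0,0,0],[0,0,0,0,0,0],[0,0,0,0,0,0],[0,0,0,0,0,0],[0,0,0,0,0,0]],
  ],
)

```text
clock: 9.27
position: [0.5139, -0.2096, 0.2274]
ee_rot: [0.103, 0.995, 0.0, 0.0]
ft_force: [-0.5, -0.5, 0.8]
grip_width: 0.003
grasp_force: 0.0
```

```bash
python3 -c "
from h import *
import cv2
old=cv2.resize(cv2.imread('pics/top0.png'),(512,384)); t=camera('top')[:,:,::-1]
for nm,im in(('old',old),('new',t)):
    print(nm,[im[tuple(proj('top',W((x,0,165)))[0].round().astype(int)[::-1])].tolist() for x in range(20,140,8)])
g=lambda P:proj('top',W(P))[0].round().astype(int)
u,v=g((0,-162,40))
print((u,v))
for im in(old,t):
    h=cv2.cvtColor(im,cv2.COLOR_BGR2HSV);print(h[v-7:v+9,u-8:u+9,1])
print(t[v-7:v+9,u-8:u+9,2])
"
```

```text
old [[146, 142, 136], [206, 201, 190], [208, 203, 192], [140, 136, 132], [161, 156, 153], [182, 185, 182], [157, 158, 156], [199, 201, 199], [214, 215, 213], [152, 154, 151], [216, 216, 214], [198, 200, 197], [153, 150, 144], [201, 196, 186], [201, 195, 185]]
new [[216, 212, 201], [216, 213, 202], [216, 213, 202], [179, 173, 167], [177, 171, 167], [158, 154, 147], [145, 142, 136], [215, 211, 200], [215, 211, 200], [216, 212, 200], [214, 209, 198], [214, 208, 197], [213, 207, 196], [213, 207, 197], [212, 205, 195]]
(np.int64(288), np.int64(218))
[[17  2 24 54 64 67 66 66 64 65 59 62 62 64 52 28  5]
 [13  4 34 62 70 69 69 71 66 66 65 64 62 59 48 19  8]
 [11 15 52 67 75 73 73 72 73 69 65 63 62 58 42  6 12]
 [ 9 22 59 71 75 74 74 72 73 71 68 64 61 55 36  0 15]
 [ 4 32 64 74 77 77 75 73 75 73 70 68 62 56 30  3 12]
 [ 6 41 68 74 74 74 75 73 74 75 74 70 62 53 21  5 12]
 [16 48 72 76 76 74 76 73 74 73 74 69 66 49 15  8 13]
 [22 55 74 74 75 74 74 73 73 73 73 73 65 48  9 10  8]
 [29 59 73 75 76 74 72 74 73 73 73 73 63 40  9  7  4]
 [34 61 73 73 75 74 74 74 75 73 75 71 63 37  3  7  2]
 [16 31 4
[... 1617 characters left out ...]
153 159 153 140 120 113 119 124 125 120 108  95  94 123 166]
 [126 120 137 161 172 163 135 115 114 117 120 121 107  96  95 126 172]
 [133 124 121 129 136 141 137 130 128 128 128 124 108  95  99 130 168]
 [139 137 131 122 123 145 163 161 155 151 143 129 107  95 107 142 165]
 [158 158 148 133 130 157 184 193 191 178 157 132 105  95 114 153 165]
 [183 184 168 152 150 165 188 200 194 172 147 123 102  95 122 169 169]
 [152 155 154 164 178 182 182 177 171 165 154 132 112 104 128 173 175]
 [135 138 140 146 150 148 150 158 169 182 178 155 141 131 135 165 171]
 [145 149 153 155 150 141 138 140 144 150 147 145 156 158 150 160 166]
 [155 156 166 181 177 163 154 148 141 136 131 134 140 145 150 160 164]]
```

The channel is empty and three white blobs sit inside the right-hand cup.

```bash
python3 -c "
from workcell import *
print(hand_in())"
```

```text
the job is handed in; nothing more can be done
None
```

I tipped the gate fully right, pushed the stop blade to its hard stop, and handed the job in with all three balls in the right-hand cup; that was read from pixel values, and no verdict came back.

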